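Tuck the dust strip under the duct flap and hold it down

TASK

So that no tiny screws roll into the cable duct, take the aluminium dust strip with the upright grip rib and slide its plain long edge in under the free edge of the duct's hinged flap, between the two end cheeks, until that edge is fully home against the duct wall, without lifting the flap. Then press the strip down flat so that the sprung apron board gives by two or three millimetres, and finish while still holding it pressed down there, with the fingers pushing only on the strip. Do not force anything and leave the other things on the bench where they are.

Things in the scene. Friction and masses are not known exactly. Their poses are not given: they have to be found in the camera images.
- strip: loose aluminium strip, 0.13 to 0.21 kg: flat plate 80 (x) by 140 (y) by 4 mm with an upright grip rib, 12 mm thick (x), 80 mm long (y), from 4 to 29 mm above the underside, mid-plane at x = -30 mm. Origin: centre of the plate's underside. The +x long edge is the plain edge to tuck in; z up. Starts flat on the bench, rib up. A grip on the rib closes along the strip's x
- strip_grip (a point): centre of the rib's top, at (-30, 0, 29) mm in the strip's frame
- strip_lead_l (a point): left (+y) lower corner of the strip's plain edge, at (40, 70, 0) mm in the strip's frame
- strip_lead_r (a point): right (-y) lower corner of the strip's plain edge, at (40, -70, 0) mm in the strip's frame
- duct: grey cable duct fixed to the bench, pose varies. Origin: at bench height below the middle of the flap's free edge; +x is the way to tuck, z up. Wall facing -x at x = 30 mm, 24 mm high. Two end cheeks, 15 mm thick, 34 mm high, x = -30 to 100 mm, inner faces at y = -80 and 80 mm. A strip fully home has its plain edge on the wall, 30 mm under the flap, origin at x = -10, y about 0 mm
- flap_edge (a point): middle of the lower side of the flap's free edge, at (0, 0, 26) mm in the duct's frame when shut: 8 mm above the apron board. The flap is a light (0.1 kg) white plate, 4 mm thick, 156 mm wide, level when shut, over x = 0 to 100 mm
- flap (a joint): flap hinge (axis along the duct's y at x = 100, z = 28 mm); 0 = shut (it rests there by its own weight), grows as the free edge lifts, 0.01 rad = 1 mm at the edge
- apron (a joint): how far the apron board is pressed down, m: 0 = up, 0.006 = bottomed. It is sprung: it starts to move at about 3 N and gives 1 mm for each further 3 N
- apron_top (a point): point on the top of the plywood apron board, at (-50, 0, 18) mm in the duct's frame when up. The board is 8 mm thick, 158 mm wide, from x = -129.5 to 28.5 mm, running on under the flap; it can only move straight down
- driver_stand: bystander: round grey screwdriver stand, 84 mm across, 104 mm high, six drivers in it; origin under its centre
- watch_stand: bystander: black U-footed stand with a wristwatch on its roller, about 110 by 110 mm, 100 mm high; origin under its foot
- bracelet_tool: bystander: steel bracelet tool lying on the bench between strip and duct, pointing ahead, 120 by 15 mm, 15 mm high; origin under its centre
Things that resemble listed ones, but are neither listed nor needed, are in the scene too. Of the things like the strip, leave any that is brown; of the rest the larger one is meant.

How it is judged (in metres and radians):
On the way:
1. the whole plain edge has entered under the shut flap (x of each of strip_lead_l, strip_lead_r in the frame of duct above 0.004 m and z of strip_lead_l in the frame of duct between 0.008 and 0.024 m and z of strip_lead_r in the frame of duct between 0.008 and 0.024 m and y of strip in the frame of duct between -0.02 and 0.02 m and value of joint flap below 0.06 rad), for 0.1 s.
At the end, for the whole second after the job is handed in: Plain edge within 6 mm of the duct wall at both corners, strip flat on the apron (0.04 rad) and within 14 mm of centre, flap shut (under 0.02 rad), apron pressed down over 1.5 mm, fingers pushing on or gripping the strip and touching nothing of the duct, all at rest (x of each of strip_lead_l, strip_lead_r in the frame of duct above 0.024 m and y of strip in the frame of duct between -0.014 and 0.014 m and z of each of strip_lead_l, strip_lead_r in the frame of duct below 0.0195 m and angle between the z axis of strip and the z axis of duct, either way round below 0.04 rad and angle between strip's own z axis and vertical below 0.3 rad and value of joint flap below 0.02 rad and value of joint apron above 0.0015 m and contact force between the fingers and strip above 2 N and contact force between the fingers and duct below 1 N and linear speed of strip below 0.02 m/s); the arm keeps its last pose, push and grip.
It fails at once if the flap is lifted by more than 6 mm at its free edge (value of joint flap above 0.06 rad).
It fails at once if the strip is forced against the duct with more than 60 N (contact force between strip and duct above 60 N).
It fails at once if the driver stand is moved by more than 3 cm (distance of driver_stand from where it was at the start of the episode above 0.03 m).
It fails at once if the watch stand is moved by more than 3 cm (distance of watch_stand from where it was at the start of the episode above 0.03 m).
It fails at once if the bracelet tool is moved by more than 3 cm (distance of bracelet_tool from where it was at the start of the episode above 0.03 m).
It also fails if it takes over 38 s, if anything falls off the work surface, if the arm or the gripper's body presses on something with over 40 N, if the wrist force passes 120 N, or if a joint passes its speed limit or range.

ROBOT

A 6-joint arm with a two-finger parallel gripper is mounted at the origin on the work surface. World frame = base frame: x ahead of the robot, y to its left, z up, the work surface at z = 0. Lengths are in mm, angles in rad, forces in N, time in s.
With the tool pointing down it reaches from about 350 to 875 mm from the base axis. Payload 4.2 kg.
Tool frame: the origin (TCP) lies between the finger pads; the fingertips stand 25 mm ahead of it and the grasp point (between the pads) lies 6 mm ahead of it; z points along the fingers, y is the line along which they close (so a half turn about z gives the same grasp; the last joint's range is limited). The gripper opens to 85 mm and grips with 20 to 120 N. Pads are 22 mm wide; open, the fingers measure 114 mm over their backs; the gripper's body (76 mm by 85 mm) begins 54 mm behind the grasp point. The pads swing forward as they close: fully open they stand 13 mm farther back than shut.
Start: joints at [-0.916, 0.385, 0.008, 0, -1.194, -0.259], TCP at [240.98, -576.652, 225.212] pointing down, gripper open.
Joint ranges: [-3.14, 3.14], [-1.21, 2.06], [-1.07, 1.41], [-3.16, 2.05], [-2.99, -0.16], [-3.1, 3.1]. Speed limits (rad/s): [2.79, 2.79, 3.14, 3.14, 3.14, 3.14].

INTERFACE

Orientations are given as a unit quaternion [x, y, z, w].
In Python, from bench import arm gives the robot as it stands.
- The arm moves only by the shell command python3 -m pendant 'ROWS'. ROWS is JSON, a list of rows, each a list of 7 numbers: the shift along the tool's x, y, z in m, then the turn, a rotation vector about the tool's x, y, z in degrees, then the finger opening in m, from 0 to 0.0854. In form: [[x, y, z, wx, wy, wz, fingers], ...]. A call has 1 to 12 rows; each row shifts and turns the commanded pose from where the row before left it, along the tool's axes as they then stand; what a row does not reach is not made up. A row lasts 1/10 s, in which the tool goes at most 50 mm and 8.59 degrees, less where a joint would pass 70% of its speed; a pose out of reach is approached as far as the arm can. A call is refused whole if a number of a shift passes 0.05 or a number of a turn 8.59, either way. A call with a gripper value outside its range is refused whole. The fingers move at their own pace and stop on an object; the grip force is fixed at half the most. Time passes only in rows, so rows that do not move let the fingers close. It gives the time, the measured TCP pose, the force, the opening and the grip force at its end, in the units of the state.
- arm.read_state(): the state, without advancing time (a new reading comes with each control period).
- arm.get_image(name): name is "scene" or "top" or "wrist"; returns a dict with "image" (384x512x3 uint8, red, green, blue), "fx", "fy", "cx", "cy" (pixels), "xyz" and "rotation" of the camera in the world. Camera axes: x right, y down, z forward; pixel columns grow to the right and rows downward; lengths in mm; the calibration is good to about 2 mm. A picture is of the moment at which its call begins. There is no depth.
- arm.job_done(): hands the job in; it is judged then, once.
The state is a dict: "clock": time; "joints": joint angles; "joint_vel": joint speeds; "joint_efforts": joint torques, N m; "position": TCP position; "ee_rot": TCP orientation; "contact_force": force on the tool from outside, world axes, zero at the start; "wrist_torque": the same for the moment, N m; "gripper_width": finger opening in mm; "grasp_force": force on a finger pad.
Only numpy, scipy, OpenCV 4.12 (cv2) and the standard library are available. Lean on these libraries where they do the work, as an engineer would, in place of code of your own. Each camera call takes 0.05 s, during which the arm holds its last target. There are 200 camera calls.

## Working session

There is one attempt and no reset: what is moved stays moved. The work goes in short steps, Python scripts to look and compute and a shell command to move; the robot and the scene stay as the last step left them, time stands still between calls to the robot, and variables do not carry over. Pictures are saved under pics/ and viewed, at most 10 in all, crops included, and the job is handed in when it is done.

```bash
ls; mkdir -p pics; cat > h.py <<'E'
import numpy as np, cv2
from bench import arm
def snap(n,f):
    d=arm.get_image(n); cv2.imwrite(f'pics/{f}.png',d['image'][:,:,::-1]); np.save(f'pics/{f}.npy',{k:v for k,v in d.items()},allow_pickle=True); return d
def load(f): return np.load(f'pics/{f}.npy',allow_pickle=True).item()
def ray(d,u,v,z):
    r=np.array(d['rotation'],float); 
    if r.size==4:
        from scipy.spatial.transform import Rotation as R; r=R.from_quat(r).as_matrix()
    r=r.reshape(3,3)
    q=r@np.array([(u-d['cx'])/d['fx'],(v-d['cy'])/d['fy'],1]); c=np.array(d['xyz']); return c+q*(z-c[2])/q[2]
def proj(d,p):
    r=np.array(d['rotation'],float).reshape(3,3); q=r.T@(np.array(p)-d['xyz']); return np.array([d['fx']*q[0]/q[2]+d['cx'],d['fy']*q[1]/q[2]+d['cy']])
E
python3 - <<'E'
from h import *
a=snap('top','top0');b=snap('scene','scene0')
for d in (a,b): print({k:v for k,v in d.items() if k!='image'})
cv2.imwrite('pics/both.png',cv2.resize(np.hstack([a['image'],b['image']])[:,:,::-1],(800,300)))
print(arm.read_state())
E
```

```text
pics
{'fx': 372.2464136254885, 'fy': 372.2464136254885, 'cx': 256.54733264648047, 'cy': 189.8656843841368, 'xyz': array([509.49191837,  35.62895321, 867.80037272]), 'rotation': array([ 0.70693056, -0.70449781,  0.05266811, -0.03403086])}
{'fx': 379.03980619141817, 'fy': 379.03980619141817, 'cx': 254.38329845777022, 'cy': 194.43432184077167, 'xyz': array([937.9277147 , 414.4940963 , 725.20220809]), 'rotation': array([ 0.35258489,  0.87753982, -0.3041715 , -0.11440039])}
{'clock': 0.1, 'joints': array([-9.16370080e-01,  3.85480477e-01,  6.81455026e-03, -4.12201368e-04,
       -1.19399957e+00, -2.58595570e-01]), 'joint_vel': array([-0.0001661 ,  0.00029669,  0.00318944,  0.00235045, -0.00057652,
        0.00069593]), 'joint_efforts': array([-4.96204793e-04, -3.93318272e+01,  1.88929707e+01,  4.19795841e+00,
       -2.55899438e-03,  4.69523087e-06]), 'position': array([ 240.80154901, -576.19922032,  224.25424453]), 'ee_rot': array([-1.96551174e-01,  9.80493103e-01,  9.23327949e-04, -2.40029085e-04]), 'contact_force': array([ 0.13873433,  0.76001811, -0.73011691]), 'wrist_torque': array([-0.01529306,  0.00130741,  0.00914098]), 'grasp_force': 0.0, 'gripper_width': 85.00655120868109}
```

View pics/top0.png

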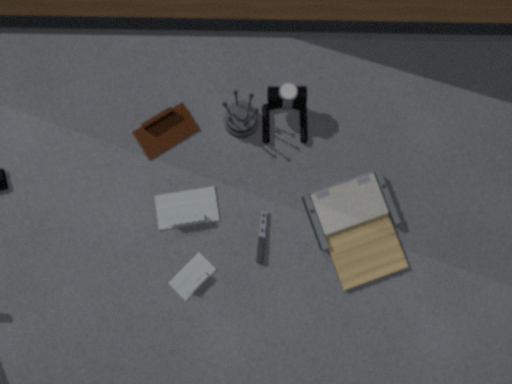

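View pics/scene0.png

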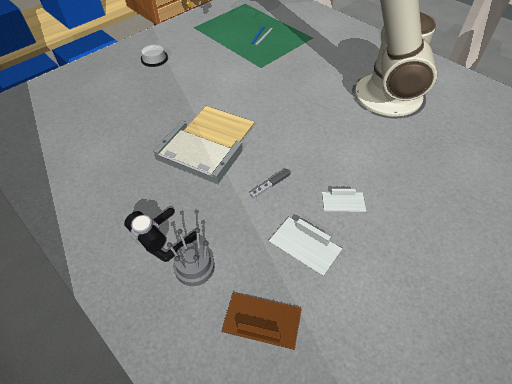

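Three things look like the strip. In the top image they are the brown one (166,131), a light one (187,208) and a smaller light one (192,276). The brown one is excluded and (187,208) is the larger of the other two, so that is the strip. The duct is at (355,230), with its apron towards the image bottom and the bracelet tool at (262,237). I'll confirm with enlarged crops.

```bash
sed -i 's/r=np.array(d\[.rotation.\],float).reshape(3,3); q=/from scipy.spatial.transform import Rotation as R; r=R.from_quat(d["rotation"]).as_matrix(); q=/' h.py
python3 - <<'E'
from h import *
d=load('top0')
im=d['image'][:,:,::-1]
a=cv2.resize(im[170:310,140:240],None,fx=4,fy=4,interpolation=cv2.INTER_CUBIC)
b=cv2.resize(im[165:305,300:415],None,fx=3.48,fy=4,interpolation=cv2.INTER_CUBIC)
c=np.clip(np.hstack([a,b])*1.5,0,255).astype('uint8'); print(c.shape); cv2.imwrite('pics/crop.png',c)
for u,v in [(187,208),(192,276),(166,131),(262,237),(242,120),(290,110)]: print(u,v,ray(d,u,v,5).round())
E
```

```text
(560, 800, 3)
187 208 [573. 174.   5.]
192 276 [419. 159.   5.]
166 131 [755. 228.   5.]
262 237 [507.   0.   5.]
242 120 [784.  48.   5.]
290 110 [810. -67.   5.]
```

View pics/crop.png

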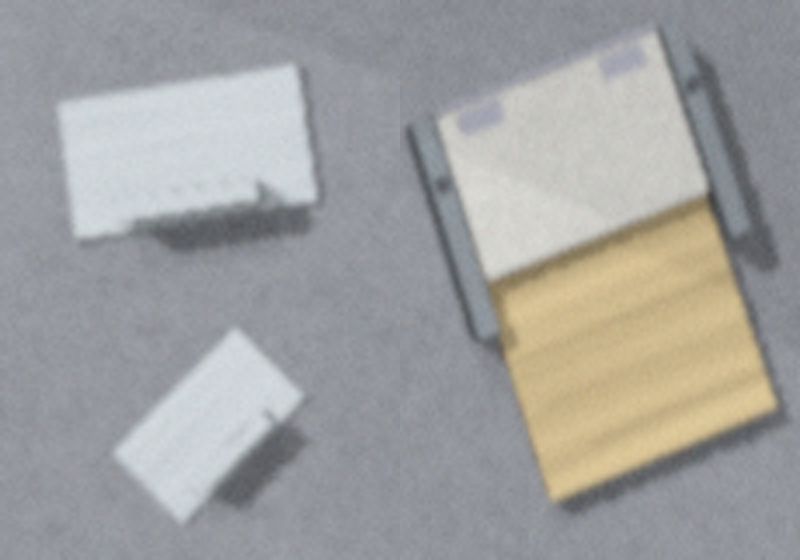

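The crop confirms it. The larger light strip has corners at about (154,195), (214,186), (219,220) and (159,230), with the rib on the lower side, so its plain edge faces world +x. The flap's free edge runs from (326,235) to (388,214), and the apron front from (344,290) to (408,267). Next I fit both poses.

```bash
python3 - <<'E'
from h import *
from scipy.optimize import least_squares
from scipy.spatial.transform import Rotation as R
d=load('top0')
def P(x,y,o): return ((x+.5)/4-.5+140,(y+.5)/4-.5+170) if o==0 else ((x-400+.5)/3.48-.5+300,(y+.5)/4-.5+165)
S=[((58,102),(40,70,4)),((297,63),(40,-70,4)),((318,202),(-40,-70,2)),((76,240),(-40,70,2))]
D=[((490,278),(0,78,30)),((708,195),(0,-78,30)),((553,500),(-129.5,79,18)),((777,408),(-129.5,-79,18)),((438,112),(100,78,30)),((655,25),(100,-78,30))]
for o,L in ((0,S),(1,D)):
    W=[ray(d,*P(*p,o),q[2]) for p,q in L]
    def f(t):
        c,s=np.cos(t[2]),np.sin(t[2])
        return np.ravel([[t[0]+c*q[0]-s*q[1]-w[0],t[1]+s*q[0]+c*q[1]-w[1]] for w,(p,q) in zip(W,L)])
    r=least_squares(f,[550,0,0],x_scale=[10,10,.1]); t=r.x; print(t.round(3),np.degrees(t[2]).round(2),r.fun.round(1))
    c,s=np.cos(t[2]),np.sin(t[2]); g=lambda x,y:(t[0]+c*x-s*y,t[1]+s*x+c*y)
    print('grip',g(-30,0)) if o==0 else print([np.round(g(-10-b-30,0)) for b in (0,30,60,90,120)])
st=arm.read_state(); print(R.from_quat(st['ee_rot']).as_matrix().round(3))
E
```

```text
[5.74283e+02 1.75037e+02 1.63000e-01] 9.34 [-0.2  0.2 -1.  -0.2  0.9  0.1  0.3 -0.2]
grip (np.float64(544.6805395829314), np.float64(170.16905092794963))
[ 5.37677e+02 -2.14116e+02  3.30000e-01] 18.9 [-1.   1.2  2.4 -2.3 -0.5  1.   0.1 -0.2 -0.1  1.4 -0.7 -1.2]
[array([ 500., -227.]), array([ 471., -237.]), array([ 443., -247.]), array([ 415., -256.]), array([ 386., -266.])]
[[-0.923 -0.385 -0.001]
 [-0.385  0.923  0.002]
 [ 0.     0.002 -1.   ]]
```

```bash
cat >> h.py <<'E'
from scipy.spatial.transform import Rotation as R
def to(x,y,z,yaw):
    "tool-frame shift (mm) and turn (deg) to reach TCP x,y,z pointing down with tool y at yaw deg"
    s=arm.read_state(); M=R.from_quat(s['ee_rot']).as_matrix(); a=np.radians(yaw)
    ty=np.array([np.cos(a),np.sin(a),0]); tz=np.array([0,0,-1.]); T=np.c_[np.cross(ty,tz),ty,tz]
    print('t',s['clock'],'pos',np.round(s['position'],1),'F',np.round(s['contact_force'],1),'w',round(s['gripper_width'],1))
    print('shift',(M.T@(np.array([x,y,z])-s['position'])).round(1),'in final axes',(T.T@(np.array([x,y,z])-s['position'])).round(1),'turn',np.degrees(R.from_matrix(M.T@T).as_rotvec()).round(2))
E
python3 -m pendant '[[0,0,0,0,0,-8.5,0.0854],[0,0,0,0,0,-8.5,0.0854],[0,0,0,0,0,-8.5,0.0854],[0,0,0,0,0,-8.5,0.0854],[0,0,0,0,0,-8.5,0.0854],[0,0,0,0,0,-8.5,0.0854],[0,0,0,0,0,-8.5,0.0854],[0,0,0,0,0,-8.5,0.0854],[0,0,0,0,0,-8.5,0.0854]]'
python3 -c "
from h import *
to(544.7,170.2,180,189.34)"
```

```text
clock: 1.0
position: [240.8, -576.3, 224.5]
ee_rot: [0.763, -0.646, -0.001, -0.0]
contact_force: [-0.0, 0.3, 0.7]
gripper_width: 85.5
grasp_force: 0.0
t 1.0 pos [ 240.8 -576.3  224.5] F [-0.   0.3  0.7] w 85.5
shift [-685.9 -423.2   45.3] in final axes [-687.3 -421.    44.5] turn [0.02 0.07 0.18]
```

```bash
python3 -m pendant '[[-0.0404,-0.0248,0,0,0,0,0.0854],[-0.0404,-0.0248,0,0,0,0,0.0854],[-0.0404,-0.0248,0,0,0,0,0.0854],[-0.0404,-0.0248,0,0,0,0,0.0854],[-0.0404,-0.0248,0,0,0,0,0.0854],[-0.0404,-0.0248,0,0,0,0,0.0854],[-0.0404,-0.0248,0,0,0,0,0.0854],[-0.0404,-0.0248,0,0,0,0,0.0854],[-0.0404,-0.0248,0,0,0,0,0.0854],[-0.0404,-0.0248,0,0,0,0,0.0854],[-0.0404,-0.0248,0,0,0,0,0.0854],[-0.0404,-0.0248,0,0,0,0,0.0854]]' >/dev/null
python3 -m pendant '[[-0.0404,-0.0248,0.008,0,0,0,0.0854],[-0.0404,-0.0248,0.008,0,0,0,0.0854],[-0.0404,-0.0248,0.008,0,0,0,0.0854],[-0.0404,-0.0248,0.008,0,0,0,0.0854],[-0.0404,-0.0248,0.008,0,0,0,0.0854],[0,0,0,0,0,0,0.0854],[0,0,0,0,0,0,0.0854]]' >/dev/null
python3 - <<'E'
from h import *
to(544.7,170.2,130,189.34)
d=snap('wrist','w1'); print(d['xyz'],d['rotation'])
c,s=np.cos(.163),np.sin(.163)
print([proj(d,(574.3+c*x-s*y,175+s*x+c*y,z)).round(1) for x,y,z in [(-24,40,29),(-24,-40,29),(-36,40,29),(-36,-40,29),(-40,70,4),(-40,-70,4)]])
E
```

```text
t 2.9 pos [547.2 169.4 183.8] F [ 0.2 -0.3 -0.6] w 85.5
shift [-1.2  2.2 53.9] in final axes [-1.2  2.3 53.8] turn [ 0.15 -0.05 -0.07]
[560.74192764  92.01467752 332.17395659] [-0.07939131  0.98450809  0.15572917 -0.01375737]
[array([254. , 208.4]), array([253.6, 142.1]), array([263.8, 208.3]), array([264.3, 142.1]), array([266.1, 222.3]), array([267.2, 113.6])]
```

View pics/w1.png

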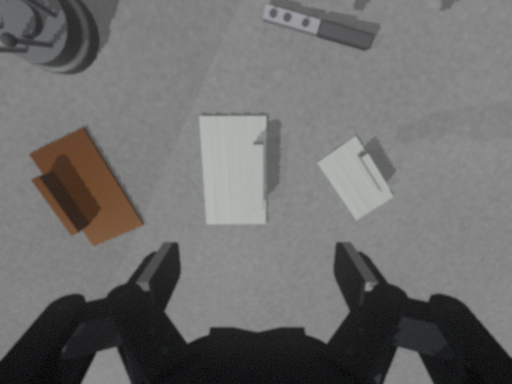

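The wrist view shows the strip's back edge at column 266, rows 113–224. That matches the prediction, so I descend on the rib and grip it.

```bash
python3 -m pendant '[[-0.0012,0.0022,0.04,0,0,0,0.0854],[0,0,0.04,0,0,0,0.0854],[0,0,0.035,0,0,0,0.0854],[0,0,0.02,0,0,0,0.05],[0,0,0.015,0,0,0,0.04],[0,0,0,0,0,0,0.0],[0,0,0,0,0,0,0.0],[0,0,0,0,0,0,0.0],[0,0,0,0,0,0,0.0],[0,0,0,0,0,0,0]]'
python3 -c "
from h import *
to(544.7,170.2,33,189.34)"
```

```text
clock: 3.95
position: [545.7, 169.6, 36.2]
ee_rot: [0.761, -0.648, 0.0, -0.001]
contact_force: [-0.5, -0.7, -0.0]
gripper_width: -0.2
grasp_force: 0.0
t 3.95 pos [545.7 169.6  36.2] F [-0.5 -0.7 -0. ] w -0.2
shift [-0.8  0.9  3.2] in final axes [-0.8  0.9  3.2] turn [-0.09  0.04 -0.17]
```

```bash
python3 - <<'E'
from h import *
d=snap('wrist','w2'); e=snap('scene','s2')
a=e['image'][160:310,210:410]
cv2.imwrite('pics/v2.png',np.hstack([cv2.resize(d['image'],(400,300)),cv2.resize(a,(400,300),interpolation=cv2.INTER_CUBIC)])[:,:,::-1])
E
```

```text
(no output)
```

View pics/v2.png

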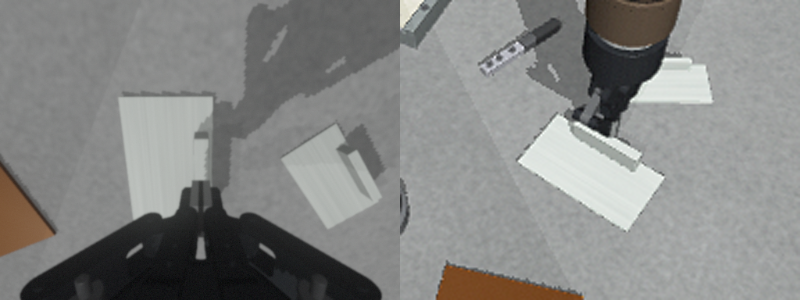

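```bash
python3 - <<'E'
from h import *
o=[]
c,s=np.cos(.163),np.sin(.163)
for f,b in (('w2',(130,290,110,340)),('s2',(170,300,240,400))):
    d=load(f); k=400/(b[3]-b[2]); im=cv2.resize(d['image'][b[0]:b[1],b[2]:b[3]],None,fx=k,fy=k,interpolation=cv2.INTER_CUBIC)[:,:,::-1].copy()
    im=np.clip(im*1.5,0,255).astype('uint8')
    Q=lambda p:tuple(int(v) for v in (proj(d,p)-(b[2],b[0]))*k)
    G=lambda x,y,z:Q((574.3+c*x-s*y,175+s*x+c*y,z))
    for z in (4,29):
        cv2.polylines(im,[np.array([G(-24,40,z),G(-24,-40,z),G(-36,-40,z),G(-36,40,z)])],True,(0,0,255) if z==29 else (0,200,0),1)
    cv2.polylines(im,[np.array([G(40,70,4),G(40,-70,4),G(-40,-70,4),G(-40,70,4)])],True,(255,0,0),1)
    p=arm.read_state()['position']
    cv2.circle(im,Q(p),4,(255,0,255),1); cv2.circle(im,Q(p-[0,0,25]),4,(0,255,255),1)
    o.append(cv2.copyMakeBorder(im,0,400-im.shape[0],0,0,cv2.BORDER_CONSTANT))
cv2.imwrite('pics/v3.png',np.hstack(o))
E
```

```text
(no output)
```

View pics/v3.png

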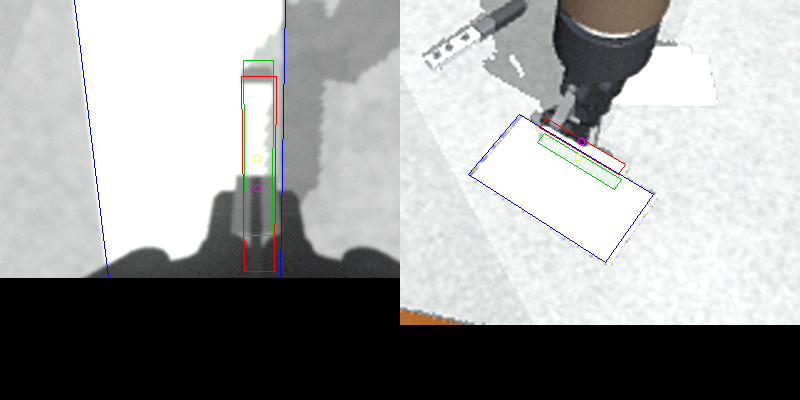

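```bash
python3 -m pendant '[[0,0,0,0,0,0,0],[0,0,0,0,0,0,0],[0,0,0,0,0,0,0]]'
python3 - <<'E'
from h import *
im=load('w2')['image'].mean(2).astype(int)
for r in (222,230,236,242,250,256): print(r,im[r,236:286:2])
print(arm.read_state()['joint_efforts'].round(2))
E
```

```text
clock: 4.35
position: [545.2, 169.4, 35.2]
ee_rot: [0.761, -0.648, -0.0, 0.0]
contact_force: [0.2, -0.2, -0.3]
gripper_width: -0.1
grasp_force: 0.0
222 [181 177 178 178 180 176 173 178 180 180 180 179 177 162 139 128 127 121
  96  97  96  96  96  96  96]
230 [180 177 177 177 173 152 142 150 149 146 141 142 146 136 123 112 115 118
 100  98  95  97  96  97  97]
236 [182 177 175 177 165 105  88  89  86  70  52  54  73  86  86  85  96 124
 101  95  95  94  92  93  93]
242 [65 55 57 60 73 88 89 86 86 66 51 52 74 83 85 83 81 58 45 44 45 53 72 93
 98]
250 [ 60  58  56  58  78  86  83  84  82  59  50  46  68  82  85  81  82  63
  47  44  45  47  46  81 126]
256 [ 49  53  53  60  79  84  85  82  81  56  43  43  63  81  81  81  81  72
  45  44  38  38  43  49 108]
[ -0.   -39.36  13.36   2.97  -0.     0.  ]
```

```bash
python3 - <<'E'
from h import *
d=load('w2'); p=np.array([545.6,169.6,36.])
print(d['xyz'],load('w1')['xyz']-np.array([547.2,169.4,183.8]))
for h in (-10,0,6,15,25): print(h,[proj(d,p+[1.8*k,-11*k,-h]).round(1) for k in (0,1)], proj(d,p+[6+1.8,-11+1,-h]).round(1))
E
```

```text
[558.50439841  91.89039317 184.35493972] [ 13.54192764 -77.38532248 148.37395659]
-10 [array([257.8, 246.5]), array([257.8, 229.2])] [247.1 229.2]
0 [array([257.8, 238.3]), array([257.8, 221.9])] [247.7 221.9]
6 [array([257.8, 233.9]), array([257.7, 217.9])] [248.  217.9]
15 [array([257.7, 227.7]), array([257.7, 212.4])] [248.5 212.4]
25 [array([257.7, 221.5]), array([257.7, 206.8])] [248.9 206.9]
```

```bash
python3 -m pendant '[[0,0,0,0,0,0,0.04],[0,0,0,0,0,0,0.04],[0,0,0,0,0,0,0.04],[0,0,0.003,0,0,0,0.04],[0,0,0.003,0,0,0,0.04],[0,0,0,0,0,0,0.04]]'
python3 - <<'E'
from h import *
to(544.7,170.2,20,189.34)
d=snap('wrist','w3'); e=snap('scene','s3')
a=cv2.resize(d['image'][160:310,200:320],(480,600),interpolation=cv2.INTER_CUBIC)
b=cv2.resize(e['image'][200:275,270:310],(320,600),interpolation=cv2.INTER_CUBIC)
cv2.imwrite('pics/v4.png',np.hstack([a,b])[:,:,::-1])
E
```

```text
clock: 4.95
position: [544.9, 169.2, 28.6]
ee_rot: [0.761, -0.648, -0.0, 0.001]
contact_force: [-1.1, 0.2, -0.8]
gripper_width: 40.3
grasp_force: 0.0
t 4.95 pos [544.9 169.2  28.6] F [-1.1  0.2 -0.8] w 40.3
shift [-1.   0.   8.6] in final axes [-1.   0.   8.6] turn [ 0.07 -0.02 -0.17]
```

View pics/v4.png

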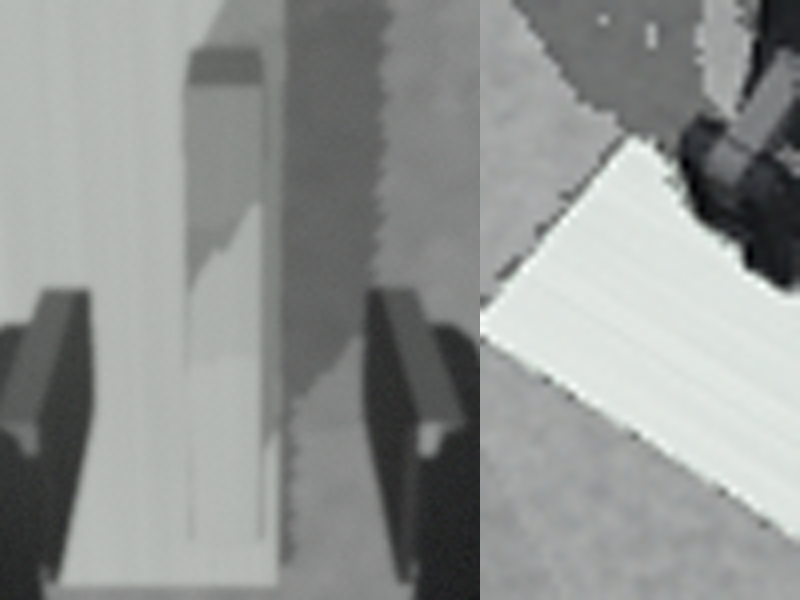

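The rib is centred between the open fingers: rib at columns 187–263, pads at 90 and 365. I close in stages while watching the force.

```bash
python3 -m pendant '[[-0.001,0,0,0,0,0,0.025],[0,0,0,0,0,0,0.02],[0,0,0,0,0,0,0.02]]'; python3 -m pendant '[[0,0,0,0,0,0,0],[0,0,0,0,0,0,0],[0,0,0,0,0,0,0]]'
```

```text
clock: 5.35
position: [545.2, 170.5, 29.3]
ee_rot: [0.761, -0.648, 0.0, -0.0]
contact_force: [-0.4, 0.0, -0.2]
gripper_width: 20.3
grasp_force: 0.0
clock: 5.65
position: [545.1, 170.4, 29.2]
ee_rot: [0.761, -0.648, 0.0, -0.0]
contact_force: [0.2, 0.7, -0.4]
gripper_width: -0.2
grasp_force: 0.0
```

The fingers shut without meeting the rib. From the pixel scale, the tips sit higher than the nominal 25 mm ahead of the TCP. I'll find the tip height by touching the rib top gently with the fingers shut.

```bash
python3 -m pendant '[[0,0,0.002,0,0,0,0],[0,0,0.001,0,0,0,0],[0,0,0.001,0,0,0,0],[0,0,0,0,0,0,0]]' | grep -E 'posi|force'; python3 -m pendant '[[0,0,0.001,0,0,0,0],[0,0,0.001,0,0,0,0],[0,0,0.001,0,0,0,0],[0,0,0,0,0,0,0]]'| grep -E 'posi|force'
```

```text
position: [545.0, 170.3, 25.0]
contact_force: [0.2, 1.0, 0.7]
grasp_force: 0.0
position: [545.2, 170.4, 23.0]
contact_force: [-2.3, -1.5, 4.3]
grasp_force: 2.5
```

Contact came at TCP z≈23.5 with the rib top at 29, so the real tips are about 5 mm behind the reported TCP. I back off, open, and go down to z≈5 to grip.

```bash
python3 -m pendant '[[0,0,-0.005,0,0,0,0],[0,0,0,0,0,0,0.03],[0,0,0,0,0,0,0.03],[0,0,0.005,0,0,0,0.03],[0,0,0.006,0,0,0,0.03],[0,0,0.004,0,0,0,0.03],[0,0,0,0,0,0,0.03]]'; python3 -m pendant '[[0,0,0.004,0,0,0,0.03],[0,0,0.003,0,0,0,0.03],[0,0,0,0,0,0,0.03],[0,0,0,0,0,0,0.0],[0,0,0,0,0,0,0.0],[0,0,0,0,0,0,0],[0,0,0,0,0,0,0]]'
```

```text
clock: 7.15
position: [544.4, 170.0, 11.0]
ee_rot: [0.761, -0.648, -0.0, 0.001]
contact_force: [-0.8, -0.5, -0.9]
gripper_width: 30.2
grasp_force: 0.0
clock: 7.85
position: [545.2, 170.5, 5.4]
ee_rot: [0.761, -0.648, 0.0, -0.0]
contact_force: [-0.6, 1.1, 1.2]
gripper_width: 10.4
grasp_force: 62.5
```

Gripped: width 10.4, force 62 N. Now I lift.

```bash
python3 -m pendant '[[0,0,-0.01,0,0,0,0],[0,0,-0.02,0,0,-4.8,0],[0,0,-0.025,0,0,-4.8,0],[0,0,-0.02,0,0,0,0],[0,0,0,0,0,0,0],[0,0,0,0,0,0,0]]'
python3 -c "
from h import *
to(438.4,-248.1,80,198.9)"
```

```text
clock: 8.45
position: [544.6, 170.3, 80.1]
ee_rot: [0.813, -0.583, -0.0, -0.0]
contact_force: [-0.6, -0.1, -1.5]
gripper_width: 10.3
grasp_force: 62.2
t 8.45 pos [544.6 170.3  80.1] F [-0.6 -0.1 -1.5] w 10.3
shift [362.1 235.   -0. ] in final axes [3.614e+02 2.360e+02 1.000e-01] turn [ 0.01  0.03 -0.16]
```

```bash
python3 -m pendant '[[0.015,0.0098,0,0,0,0,0],[0.03,0.0195,0,0,0,0,0],[0.034,0.022,0,0,0,0,0],[0.036,0.0234,0,0,0,0,0],[0.036,0.0234,0,0,0,0,0],[0.036,0.0234,0,0,0,0,0],[0.036,0.0234,0,0,0,0,0],[0.036,0.0234,0,0,0,0,0],[0.036,0.0234,0,0,0,0,0],[0.034,0.022,0,0,0,0,0],[0.022,0.0145,0,0,0,0,0],[0.011,0.0072,0,0,0,-0.16,0]]' >/dev/null; python3 -m pendant '[[0,0,0,0,0,0,0],[0,0,0,0,0,0,0],[0,0,0,0,0,0,0]]'
python3 - <<'E'
from h import *
to(438.4,-248.1,30,198.9)
d=snap('top','t4');e=snap('wrist','w4')
a=cv2.resize(d['image'][160:310,300:420],(480,600),interpolation=cv2.INTER_CUBIC)
b=cv2.resize(e['image'][100:340,128:256+128],(320,300))
cv2.imwrite('pics/v5.png',np.clip(np.hstack([a,cv2.copyMakeBorder(b,0,300,0,0,cv2.BORDER_CONSTANT)])[:,:,::-1]*1.4,0,255))
E
```

```text
clock: 9.95
position: [438.2, -247.6, 79.6]
ee_rot: [0.814, -0.581, -0.001, 0.0]
contact_force: [-0.4, 0.3, -2.1]
gripper_width: 10.4
grasp_force: 62.2
t 9.95 pos [ 438.2 -247.6   79.6] F [-0.4  0.3 -2.1] w 10.4
shift [ 0.6 -0.  49.6] in final axes [ 0.6  0.  49.6] turn [0.07 0.05 0.06][ WARN:0@1.917] global loadsave.cpp:1063 imwrite_ Unsupported depth image for selected encoder is fallbacked to CV_8U.
```

View pics/v5.png

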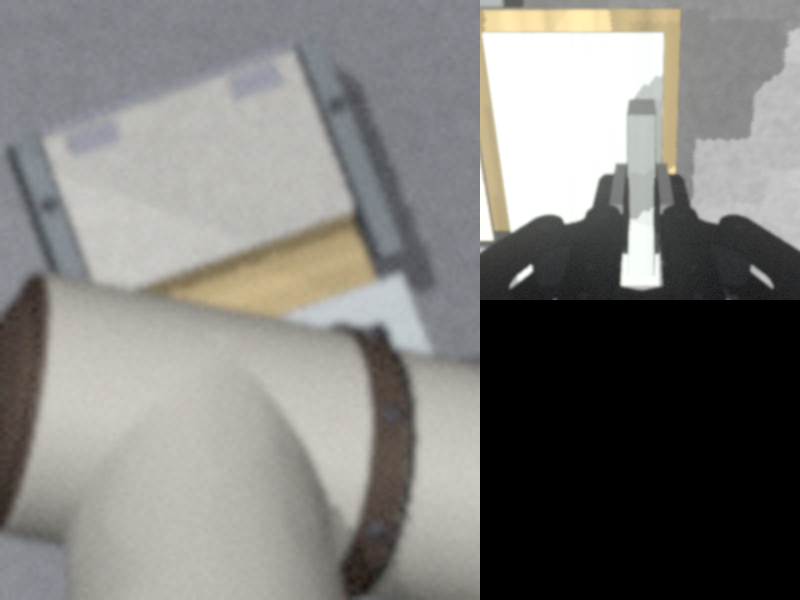

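```bash
python3 - <<'E'
from h import *
d=load('w4'); c,s=np.cos(np.radians(18.9)),np.sin(np.radians(18.9))
G=lambda x,y,z:proj(d,(537.7+c*x-s*y,-214.1+s*x+c*y,z)).round(1)
print(G(-129.5,-79,18),G(-129.5,0,18),G(-30,-79,18))
im=d['image'].astype(int)
print('row150 col 270:300',im[150,270:300].tolist()[::2])
print('col 276 rows 96:130',im[96:130,250].tolist()[::2])
E
```

```text
[291.1 103.6] [287.2 202.8] [157.7 103.4]
row150 col 270:300 [[183, 186, 183], [182, 185, 181], [159, 159, 150], [144, 131, 102], [144, 129, 98], [142, 128, 98], [140, 126, 96], [140, 125, 95], [130, 118, 92], [105, 103, 98], [102, 102, 100], [102, 102, 101], [102, 102, 103], [100, 100, 100], [104, 102, 101]]
col 276 rows 96:130 [[107, 104, 104], [107, 107, 105], [107, 107, 105], [107, 108, 107], [107, 108, 106], [113, 108, 98], [145, 131, 99], [150, 136, 102], [150, 136, 101], [150, 135, 101], [149, 135, 102], [144, 131, 98], [141, 126, 96], [140, 128, 96], [140, 130, 107], [166, 169, 163], [183, 186, 182]]
```

The strip hangs parallel to the apron, with about 2 mm lateral error. I lower it onto the apron in front of the flap.

```bash
python3 -m pendant '[[-0.001,0,0.015,0,0,0,0],[0,0,0.015,0,0,0,0],[0,0,0.012,0,0,0,0],[0,0,0.008,0,0,0,0],[0,0,0.002,0,0,0,0],[0,0,0,0,0,0,0],[0,0,0,0,0,0,0]]' | grep -E 'pos|con'; python3 -m pendant '[[0,0,0.0015,0,0,0,0],[0,0,0.001,0,0,0,0],[0,0,0,0,0,0,0],[0,0,0,0,0,0,0]]'| grep -E 'pos|con'
```

```text
position: [439.0, -247.2, 28.8]
contact_force: [-0.3, -0.1, -2.6]
position: [438.5, -247.2, 25.8]
contact_force: [-1.5, 0.7, -1.0]
```

```bash
python3 -m pendant '[[0,0,0.001,0,0,0,0],[0,0,0,0,0,0,0],[0,0,0,0,0,0,0]]' | grep -E 'pos|con'; python3 -m pendant '[[0,0,0.001,0,0,0,0],[0,0,0,0,0,0,0],[0,0,0,0,0,0,0]]'| grep -E 'pos|con'
```

```text
position: [438.4, -247.1, 24.7]
contact_force: [0.1, 0.2, -1.1]
position: [438.4, -247.1, 23.7]
contact_force: [0.2, 0.4, -1.6]
```

```bash
python3 -c "
from h import *
to(438.4,-248.1,23,198.9)"
```

```text
t 11.75 pos [ 438.4 -247.1   23.7] F [ 0.2  0.4 -1.6] w 10.6
shift [0.9 0.3 0.7] in final axes [0.9 0.3 0.7] turn [0.01 0.   0.04]
```

```bash
python3 -m pendant '[[0,0,0.001,0,0,0,0],[0,0,0,0,0,0,0],[0,0,0,0,0,0,0]]' | grep -E 'pos|con'; python3 -m pendant '[[0,-0.008,0,0,0,0,0],[0,-0.01,0,0,0,0,0],[0,-0.01,0,0,0,0,0],[0,0,0,0,0,0,0],[0,0,0,0,0,0,0]]'
```

```text
position: [438.5, -247.2, 23.1]
contact_force: [-1.1, 0.4, 2.6]
clock: 12.55
position: [467.4, -237.8, 23.1]
ee_rot: [0.814, -0.581, 0.002, -0.001]
contact_force: [1.3, 1.7, 2.5]
gripper_width: 10.2
grasp_force: 62.8
```

```bash
python3 -m pendant '[[0,-0.006,0,0,0,0,0],[0,-0.006,0,0,0,0,0],[0,0,0,0,0,0,0]]' | grep -E 'pos|con'; python3 -m pendant '[[0,-0.006,0,0,0,0,0],[0,-0.006,0,0,0,0,0],[0,0,0,0,0,0,0],[0,0,0,0,0,0,0]]' | grep -E 'pos|con'
```

```text
position: [476.5, -234.0, 22.6]
contact_force: [-1.7, -0.3, 3.8]
position: [488.7, -230.1, 22.8]
contact_force: [-1.6, -0.1, 3.3]
```

```bash
python3 -m pendant '[[0,-0.004,0,0,0,0,0],[0,-0.004,0,0,0,0,0],[0,0,0,0,0,0,0],[0,0,0,0,0,0,0]]' | grep -E 'pos|con';python3 -m pendant '[[0,-0.002,0,0,0,0,0],[0,0,0,0,0,0,0],[0,0,0,0,0,0,0]]' | grep -E 'pos|con'
```

```text
position: [495.6, -227.6, 22.8]
contact_force: [-2.1, 0.6, 3.8]
position: [497.0, -227.0, 22.7]
contact_force: [-2.8, -0.8, 4.0]
```

```bash
python3 -m pendant '[[0,-0.001,0,0,0,0,0],[0,0,0,0,0,0,0]]' | grep -E 'pos|con';python3 -m pendant '[[0,-0.001,0,0,0,0,0],[0,0,0,0,0,0,0]]' | grep -E 'pos|con'
```

```text
position: [497.9, -226.7, 22.7]
contact_force: [-4.0, -1.7, 4.1]
position: [499.0, -226.3, 22.7]
contact_force: [-3.5, -0.9, 3.0]
```

```bash
python3 -m pendant '[[0,-0.001,0,0,0,0,0],[0,0,0,0,0,0,0]]' | grep -E 'pos|con';python3 -m pendant '[[0,-0.001,0,0,0,0,0],[0,0,0,0,0,0,0]]' | grep -E 'pos|con'
```

```text
position: [500.1, -226.0, 22.7]
contact_force: [-3.4, -1.1, 3.7]
position: [500.1, -226.0, 22.7]
contact_force: [-5.3, -2.6, 4.3]
```

```bash
python3 -m pendant '[[0,-0.001,0,0,0,0,0],[0,0,0,0,0,0,0]]' | grep -E 'pos|con'; python3 -c "
from h import *
to(500,-227,23,198.9);print(arm.read_state()['wrist_torque'])"
```

```text
position: [500.2, -225.9, 22.6]
contact_force: [-7.1, -4.3, 5.0]
t 14.95 pos [ 500.2 -225.9   22.6] F [-7.1 -4.3  5. ] w 10.2
shift [ 1.   0.5 -0.4] in final axes [ 1.   0.5 -0.4] turn [0.2  0.05 0.03]
[-1.17819218  1.82366795  0.02715785]
```

The strip stopped on the wall with about 8 N of push after the expected 65 mm of travel. I ease off the push and press down.

```bash
python3 -m pendant '[[0,0.001,0.0005,0,0,0,0],[0,0,0.0005,0,0,0,0],[0,0,0,0,0,0,0],[0,0,0,0,0,0,0]]' | grep -E 'pos|con';python3 -m pendant '[[0,0,0.0005,0,0,0,0],[0,0,0.0005,0,0,0,0],[0,0,0,0,0,0,0],[0,0,0,0,0,0,0]]'
```

```text
position: [500.2, -226.0, 22.0]
contact_force: [-5.4, -1.9, 6.6]
clock: 15.75
position: [500.2, -226.0, 21.3]
ee_rot: [0.814, -0.581, -0.001, 0.001]
contact_force: [-6.5, -1.4, 8.7]
gripper_width: 10.2
grasp_force: 63.6
```

```bash
python3 -m pendant '[[0,0,0.0003,0,0,0,0],[0,0,0,0,0,0,0],[0,0,0,0,0,0,0]]' | grep -E 'pos|con'
python3 - <<'E'
from h import *
e=snap('scene','s6');w=snap('wrist','w6')
a=cv2.resize(e['image'][85:205,140:270],(440,406),interpolation=cv2.INTER_CUBIC)
b=cv2.resize(w['image'][50:340,100:356],(358,406))
cv2.imwrite('pics/v6.png',np.hstack([a,b])[:,:,::-1])
to(500,-226,21,198.9)
E
```

```text
position: [500.2, -226.0, 21.1]
contact_force: [-6.5, -1.9, 9.5]
t 16.15 pos [ 500.2 -226.    21.2] F [-5.7 -1.7  8.5] w 10.6
shift [-0.   0.2  0.2] in final axes [-0.   0.2  0.2] turn [0.08 0.01 0.05]
```

View pics/v6.png

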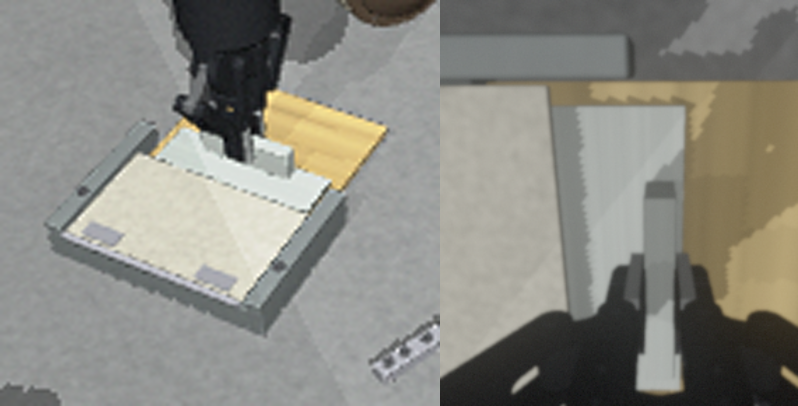

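The scene view shows the flap shut with the strip under it and only the strip being gripped. In the wrist view the flap edge is at column 552 and the strip's back edge at 685, so about 50 mm stays exposed and the edge is home. Handing in.

```bash
python3 -c "
from bench import arm
print(arm.job_done())"
```

```text
the job is handed in; nothing more can be done
None
```

I handed the job in at about 16 s, with no verdict returned: the strip's plain edge is against the duct wall under the shut flap, and the gripper is still holding it down, with the apron pressed about 2 to 2.5 mm (estimated from force and height).

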